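# Dock a sample carrier against the spring plunger and hold it at the stop

## Task

Set the loose sample carrier (the block with a raised push-in cover) down flat in the channel of the docking jig, lengthwise and clear of the plunger, and then press its cover fully home. Then push the carrier along the channel against the spring plunger until it meets the hard stop, without ramming it, and keep pushing: the program finishes while the robot is still holding the carrier firmly against the stop. Leave the other things on the bench where they are.

Things in the scene. Friction and masses are not known exactly. Their poses are not given: they have to be found in the camera images.
- carrier: sample carrier: loose grey plastic block 64 (its x) x 40 (y) x 30 mm high, 0.2 to 0.35 kg; origin at the centre of its underside. The 64 mm sides are plain up to 26 mm (grasp across the 40 mm there; the top 4 mm is a rim set in a little). Either end may face the plunger. A white push-in cover stands out of its top. Starts on the worktop, left or right of the jig
- cover (a joint): how far the carrier's cover stands raised above its seated position, m: 0 is fully home, starts between 0.006 and 0.010; it slides straight down, held by friction of about 4 N, stays where it is left, and stops hard at 0
- cover_top (a point): centre of the cover's top face (cover 58 x 34 mm, on the carrier's centre line); 37 mm above the carrier's underside when fully home, 43 to 47 mm at the start
- jig: docking jig, fixed: aluminium plate 210 (its x) x 92 (y) x 12 mm; origin at the centre of its underside. On it a channel runs along x between two steel rails, 44 mm apart inside, each 12 mm wide, tops 19 mm above the worktop, from x = -100 to +50 mm, open at the -x end and above. +x points roughly away from the robot, to the plunger and stop; the carrier is pushed to +x
- load_point (a point): a point on the channel floor (12 mm above the worktop), on its centre line at jig x = -35 mm: a carrier centred here has its far end 51 mm before the plunger's tip
- stop_face (a point): the foot of the hard stop on the channel's centre line (jig x = +60 mm, z 12 mm). A carrier against the stop has its centre 32 mm before this point, at jig x = +28 mm
- stop_block: dark steel stop block on the jig, 26 (x) x 46 (y) x 34 mm high above the plate; origin at the middle of the foot of its front face. Its upright front face (towards jig -x) is the hard stop; the spring plunger comes out of its middle
- plunger (a joint): how far the spring plunger is pressed in, m: 0 is fully out (tip 12 mm before the stop face, on the centre line, 16 mm above the channel floor, 10 mm thick), about 0.012 when the carrier meets the stop. Spring: about 2 N at 0, about 6 N at 0.012; it pushes the carrier back if let go
- slide_box: flat hinged-lid slide storage box, 95 x 100 x 36 mm; not part of the job; origin at the centre of its underside
- solder_reel: reel of solder wire standing on its flange, 56 mm across, 38 mm high; not part of the job; origin at the centre of its underside
- vial: screw-cap sample vial, 27 mm across, 73 mm high, standing; not part of the job; origin at the centre of its underside
- tape_roll: small roll of tape lying flat, 53 mm across, 19 mm high; not part of the job; origin at the centre of its underside
- marker: marker pen lying along its own y, 135 mm long, 17 mm thick; not part of the job; origin at the centre of its underside
- petri_dish: petri dish, 64 mm across, 14 mm high; not part of the job; origin at the centre of its underside
Things that resemble listed ones, but are neither listed nor needed, are in the scene too. What is shaped like the carrier but pink or red is not meant.

How it is judged:
By the outcome, as a careful person would: the job done as asked, in the order asked, and still so for the second after the job is handed in, while the arm keeps its last pose, push and grip.
It also fails if it takes over 72 s, if anything falls off the work surface, if the arm or the gripper's body presses on something with over 40 N, if the wrist force passes 120 N, or if a joint passes its speed limit or range.

## Robot

A 6-joint arm with a two-finger parallel gripper is mounted at the origin on a cart in front of the work surface, level with it; the furniture and walls round the work are solid. World frame = base frame: x ahead of the robot, y to its left, z up, the work surface at z = 0. Lengths are in m, angles in rad, forces in N, time in s.
With the tool pointing down it reaches from about 0.275 to 0.75 m from the base axis. Payload 10.2 kg.
Tool frame: the origin (TCP) lies between the finger pads; the fingertips stand 19 mm ahead of it and the grasp point (between the pads) is the TCP (finger_overhang is the distance from the TCP to the fingertips, in m); z points along the fingers, y is the line along which they close (so a half turn about z gives the same grasp; the last joint's range is limited). The gripper opens to 85 mm and grips with 20 to 120 N. Pads are 22 mm wide; open, the fingers measure 114 mm over their backs; the gripper's body (76 mm by 85 mm) begins 54 mm behind the grasp point. The pads swing forward as they close: fully open they stand 13 mm farther back than shut.
Start: joints at [1.085, 0.313, 1.498, -0, 1.331, -0.223], TCP at [0.136, 0.507, 0.25] pointing down, gripper open.
Joint ranges: [-2.94, 2.94], [-0.97, 2.17], [0.19, 2.56], [-1.23, 4.37], [0.02, 3.11], [-2.88, 2.88]. Speed limits (rad/s): [2.39, 2.39, 3.01, 3.14, 3.14, 3.14].

## Interface

Orientations are given as a rotation vector (axis times angle).
In Python, from plant import get_obs, camera, close_job, spot_in, outline_of, tip_of, finger_overhang gives the robot as it stands.
- The arm moves only by the shell command python3 -m handwheel 'ROWS' [FORCE]. ROWS is JSON, a list of rows, each a list of 5 numbers: the shift along the world's x, y, z in cm, then the turn about the world's z in rad, then the closure, from -1 (fully open) to 1 (shut). A call has 1 to 5 rows; each row is the pose to reach, as a shift and turn from the pose commanded when the call began; what a row does not reach only later rows make up. A row lasts 1/10 s, in which the tool goes at most 50 mm and 8.59 degrees, less where a joint would pass 70% of its speed; a pose out of reach is approached as far as the arm can. A call with a gripper value outside its range is refused whole. The fingers move at their own pace and stop on an object; FORCE is the grip in N (left out, the last holds). Time passes only in rows, so rows that repeat a pose let the fingers close. It gives the time, the measured TCP pose, the force, the opening and the grip force at its end, in the units of the state.
- get_obs(): the state, without advancing time (a new reading comes with each control period).
- camera(name): name is "scene" or "side" or "wrist"; returns a dict with "img" (420x560x3 uint8, red, green, blue), "depth" (420x560 float32, m along the optical axis (not along the pixel's ray), 0 where there is no reading), "intrinsics" (3x3 intrinsics, pixels), "R" (3x3) and "t" (3): a world point X has camera coordinates R X + t; the wrist camera has in their place "hand_eye" (4x4, takes a point from camera to tool coordinates, whose origin is the TCP and whose axes are the flange's). Camera axes: x right, y down, z forward; pixel columns grow to the right and rows downward; lengths in m; the calibration is good to about 2 mm. A picture is of the moment at which its call begins: read the wrist's pose just before it.
- close_job(): hands the job in; it is judged then, once.
Trained networks look in a picture, given as the dict that the camera call returned (one of the last four; its "shot" number tells which), for a name from the list of things; names that differ only in an ending like _2 or _b are one class to them, and where a whole thing is asked for, a point or a joint stands for the part that bears it (a point fixed in the world has none). Each returns a list of dicts, best first, with "confidence" (0 to 1); they miss things now and then, are a little off and sometimes report something else, mostly with a low value. They report only what shows in the picture. A call takes as long as a camera call. They do not tell look-alikes from the thing itself.
- spot_in(picture, query): "box" ([centre column, centre row, width, height] in pixels, round what is visible of it).
- outline_of(picture, query): "pixels" (420x560 bool, what is visible of it) and "box" ([centre column, centre row, width, height] in pixels, round what is visible of it).
- tip_of(picture, query): "at" ([column, row] in pixels: a listed point, or the origin of a listed thing).
The state is a dict: "clock": time; "joints": joint angles; "joint_vel": joint speeds; "tau": joint torques, N m; "tool_pos": TCP position; "tcp_rot": TCP orientation; "ft_force": force on the tool from outside, world axes, zero at the start; "torque": the same for the moment, N m; "grip_width": finger opening in m; "grip_force": force on a finger pad.
Only numpy, scipy, OpenCV 4.12 (cv2) and the standard library are available. Lean on these libraries where they do the work, as an engineer would, in place of code of your own. Each camera call takes 0.05 s, during which the arm holds its last target. There are 200 camera calls.

## Working session

There is one attempt and no reset: what is moved stays moved. The work goes in short steps, Python scripts to look and compute and a shell command to move; the robot and the scene stay as the last step left them, time stands still between calls to the robot, and variables do not carry over. Pictures are saved under pics/ and viewed, at most 10 in all, crops included, and the job is handed in when it is done.

```bash
mkdir -p pics; ls
cat > h.py <<'E'
import numpy as np, cv2
from plant import *
from scipy.spatial.transform import Rotation as Ro
def cam(n):
    o=get_obs(); c=camera(n)
    if n=="wrist":
        T=np.eye(4);T[:3,:3]=Ro.from_rotvec(o["tcp_rot"]).as_matrix();T[:3,3]=o["tool_pos"]
        M=T@np.array(c["hand_eye"])
    else:
        M=np.eye(4);M[:3,:3]=np.array(c["R"]).T;M[:3,3]=-M[:3,:3]@np.array(c["t"])
    c["M"]=M; return c
def cloud(c):
    K=np.array(c["intrinsics"]);d=c["depth"];v,u=np.mgrid[:d.shape[0],:d.shape[1]]
    p=np.stack([(u-K[0,2])/K[0,0]*d,(v-K[1,2])/K[1,1]*d,d],-1)
    w=p@c["M"][:3,:3].T+c["M"][:3,3]; w[d<=0]=np.nan; return w
def ray(c,uv):
    K=np.array(c["intrinsics"]);r=np.array([(uv[0]-K[0,2])/K[0,0],(uv[1]-K[1,2])/K[1,1],1])
    return c["M"][:3,3],c["M"][:3,:3]@r
def atz(c,uv,z):
    o,r=ray(c,uv); return o+r*(z-o[2])/r[2]
def save(n,im): cv2.imwrite("pics/"+n,np.ascontiguousarray(im[...,::-1]))
E
python3 - <<'E'
from h import *
np.set_printoptions(precision=4,suppress=True)
ims=[]
for n in("scene","side"):
    c=cam(n);w=cloud(c);ims.append(c["img"]);print(n,c["M"][:3,3],finger_overhang if not callable(finger_overhang) else finger_overhang())
    for q in("carrier","cover_top","jig","stop_block"):
        for r in outline_of(c,q)[:4]:
            m=r["pixels"];P=w[m];print(q,round(r["confidence"],2),np.round(r["box"]),np.nanmedian(P,0),np.nanpercentile(P,[2,98],axis=0).ravel())
    for q in("load_point","stop_face","cover_top","carrier","jig"):
        for r in tip_of(c,q)[:3]: print("tip",q,round(r["confidence"],2),np.round(r["at"],1),w[int(r["at"][1]),int(r["at"][0])])
save("a_scene.png",ims[0]);save("a_side.png",ims[1])
E
```

```text
pics
scene [ 0.0104 -0.8774  0.6747] 0.019
carrier 0.91 [286. 308.  35.  23.] [ 0.3711 -0.2664  0.0288] [ 0.3417 -0.2907 -0.0012  0.4118 -0.2257  0.0371]
carrier 0.6 [358. 239.  20.  27.] [ 0.6345 -0.1557  0.0286] [ 0.6118 -0.1758 -0.0023  0.6936 -0.0786  0.0373]
carrier 0.57 [337. 295.  32.  36.] [ 0.47   -0.2954  0.0301] [ 0.4456 -0.305   0.0027  0.504  -0.2656  0.0464]
cover_top 0.88 [289. 302.  34.  13.] [ 0.3757 -0.2591  0.0343] [ 0.3487 -0.2837  0.0315  0.4014 -0.2329  0.0377]
cover_top 0.7 [357. 236.  14.  15.] [ 0.639  -0.1462  0.0341] [ 0.6176 -0.1697  0.0276  0.6647 -0.1166  0.0378]
cover_top 0.59 [336. 288.  35.  19.] [ 0.4742 -0.287   0.0428] [ 0.45   -0.3005  0.0271  0.5057 -0.2631  0.0466]
jig 0.6 [302. 220.  85.  49.] [ 0.5839 -0.0009  0.0117] [ 0.485  -0.0434 -0.0005  0.6893  0.0511  0.0454]
stop_block 0.72 [325. 205.  17.  20.] [0.656  0.0058 0.037 ] [ 0.6469 -0.0066  0.0132  0.676   0.04    0.0472]
stop_block 0.67 [274. 174.  13.  17.] [0.648  0.2775 0.026 ] [0.6308 0.2633 0.0005 0.6763 0.3055 0.0382]
tip load_point 0.87 [292.  225.7] [0.5498 0.0005 0.0141]
tip stop
[... 1509 characters left out ...]
27.] [0.4874 0.2584 0.031 ] [ 0.4416  0.2302 -0.0029  0.5326  0.3334  0.0359]
stop_block 0.57 [329. 213.  18.  23.] [0.663  0.004  0.0403] [ 0.6502 -0.0077  0.0126  0.6827  0.0392  0.0463]
tip load_point 0.89 [283.9 223. ] [0.5498 0.0107 0.0122]
tip stop_face 0.77 [323.4 221.2] [0.6529 0.0078 0.0154]
tip cover_top 0.9 [210.2 303.4] [ 0.3795 -0.26    0.0344]
tip cover_top 0.69 [257.7 302.1] [ 0.4775 -0.2702  0.042 ]
tip cover_top 0.6 [329.9 257.1] [ 0.6458 -0.1432  0.0353]
tip carrier 0.94 [212.  313.6] [ 0.3848 -0.2853  0.0329]
tip carrier 0.64 [329.6 269.5] [ 0.6014 -0.3721  0.2373]
tip carrier 0.63 [257.7 319.8] [ 0.4763 -0.3018  0.0268]
tip jig 0.57 [297.3 227.1] [ 0.5848 -0.0035  0.0088]
```

Run:
```python
import cv2
a=cv2.imread("pics/a_scene.png")[150:350,200:420];b=cv2.imread("pics/a_side.png")[140:340,180:400]
cv2.imwrite("pics/b.png",cv2.resize(cv2.hconcat([a,b]),(800,364),interpolation=cv2.INTER_CUBIC))
```

```text
(no output)
```

View pics/b.png

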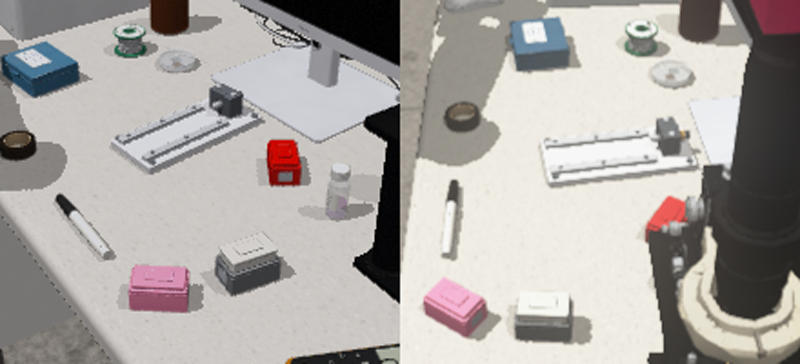

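View pics/a_scene.png

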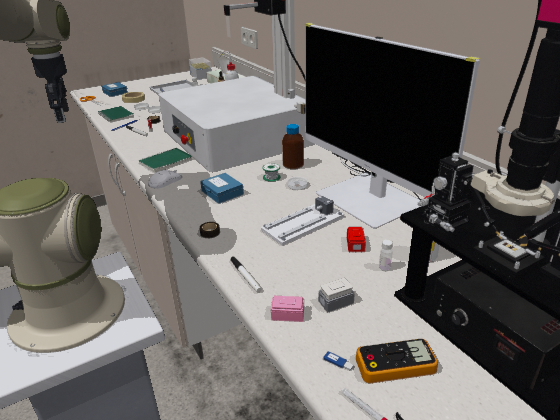

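Candidates for the carrier are pink (286,308), red (356,238) and grey with a white raised cover (337,295). The enlarged crop shows the grey one at about (0.48,-0.285), with its top at 46 mm. That matches both the description and the height, so it is the one meant. The jig is at (300,222). The black microscope stand to the right needs clearance.

Run:
```python
from h import *
np.set_printoptions(precision=3,suppress=True)
o=get_obs();print(o["clock"],o["tool_pos"],Ro.from_rotvec(o["tcp_rot"]).as_matrix())
H=np.zeros((14,16))
for n in("scene","side"):
    c=cam(n);w=cloud(c).reshape(-1,3)
    w=w[(w[:,2]<0.45)]
    for i in range(14):
        for j in range(16):
            x=.3+.04*i;y=-.5+.04*j
            s=w[(abs(w[:,0]-x)<.02)&(abs(w[:,1]-y)<.02)]
            if len(s)>3:H[i,j]=max(H[i,j],np.percentile(s[:,2],98))
    # white cover top
    m=(w[:,2]>.041)&(w[:,2]<.05)&(abs(w[:,0]-.48)<.06)&(abs(w[:,1]+.285)<.05)
    r=cv2.minAreaRect((w[m,:2]*1000).astype(np.float32));print(n,m.sum(),np.median(w[m,2]),r)
    m=(w[:,2]>.006)&(w[:,2]<.05)&(abs(w[:,0]-.59)<.15)&(abs(w[:,1])<.07)
    r=cv2.minAreaRect((w[m,:2]*1000).astype(np.float32));print(n,m.sum(),r)
    m&=w[:,2]>.043;print("stop",np.percentile(w[m],[2,50,98],axis=0).ravel())
print("cols y -.5.. step .04; rows x .3..");print((H*100).round().astype(int))
```

```text
1.0 [0.136 0.507 0.25 ] [[-0.966  0.26  -0.   ]
 [ 0.26   0.966  0.   ]
 [ 0.     0.    -1.   ]]
scene 325 0.04372527312920371 ((478.4390869140625, -282.49249267578125), (37.151248931884766, 58.03377914428711), 85.5157241821289)
scene 1782 ((612.47314453125, -7.143089294433594), (258.962646484375, 137.41477966308594), 3.3136308193206787)
stop [ 0.647 -0.004  0.043  0.661  0.017  0.045  0.674  0.038  0.048]
side 348 0.04326964422166901 ((480.7934265136719, -283.30120849609375), (34.674224853515625, 57.53639221191406), 82.36045837402344)
side 2042 ((614.9012451171875, 10.555648803710938), (256.2015380859375, 99.80235290527344), 6.748831748962402)
stop [ 0.651 -0.007  0.043  0.663  0.014  0.045  0.676  0.037  0.048]
cols y -.5.. step .04; rows x .3..
[[ 0  0  0  0  0  0  0  0  0  0  0  0  0  0  0  0]
 [ 1  1  0  0  0  0  4  3  1  2  2  2  0  0  0  2]
 [ 1  2  1  1  0  3  4  4  1  2  2  2  1  0  1  2]
 [ 3  3  3  0  0  1  3  0  0  0  0  0  0  0  0  0]
 [ 3  4  3  0  0  5  5  0  0  0  0  0  0  0  0  0]
 [ 3  3  0  0  0  5  5  0  0  0  0  1  2  2  1  0]
 [ 3  3  0  0  0  0  0  0  0  0  0  1  2  2  2  0]
 [41 20 22 24 20  0  0  0  0  0  0  1  2  2  2  0]
 [44 41 32 32 20  0  7  0  3  4  3  0  2  3  2  0]
 [42 44 37 33 20  0  7  7  3  4  4  0  5  5  2  0]
 [38 38 36 20  1  0  0  0  0  0  0  0  1  3  1  1]
 [20 20 20 20 20 21 21  0  0  0  1  1  1  1  1  1]
 [20 20 23 20 20 21  0  0  0  0  1  1 43 43 44 44]
 [20 20 23 20 20  0 44 44 44 44 44 44 44 44 44 44]]
```

```bash
python3 -m handwheel '[[14,-20,0,0.2,-1],[14,-20,0,0.2,-1],[14,-20,0,0.2,-1],[14,-20,0,0.2,-1],[14,-20,0,0.2,-1]]'
python3 -m handwheel '[[14,-20,0,0.1,-1],[14,-20,0,0.1,-1],[14,-20,0,0.1,-1],[14,-20,0,0.1,-1],[14,-20,0,0.1,-1]]'
python3 -m handwheel '[[9,-11,5,0,-1],[9,-11,5,0,-1],[9,-11,5,0,-1],[9,-11,5,0,-1],[9,-11,5,0,-1]]'
cat > jig.py <<'E'
from h import *
np.set_printoptions(precision=4,suppress=True)
c=cam("wrist");w=cloud(c);save("w1.png",c["img"]);print(get_obs()["tool_pos"],c["M"][:3,3])
for q in("load_point","stop_face","jig","stop_block"):
    for r in tip_of(c,q)[:2]: print(q,round(r["confidence"],2),np.round(r["at"],1),atz(c,r["at"],.012),w[int(r["at"][1]),int(r["at"][0])])
z=w[...,2]
for lo,hi,n in((.0155,.023,"rails"),(.042,.05,"stop")):
    m=(z>lo)&(z<hi)&(abs(w[...,0]-.59)<.13)&(abs(w[...,1])<.07)
    k,l,st,ce=cv2.connectedComponentsWithStats(m.astype(np.uint8))
    for i in range(1,k):
        if st[i,4]>150:
            P=w[l==i];print(n,st[i],np.median(P[:,2]),cv2.minAreaRect((P[:,:2]*1000).astype(np.float32)))
for r in outline_of(c,"jig")[:1]:
    P=w[r["pixels"]];P=P[(P[:,2]>.004)&(P[:,2]<.025)];print("jig",cv2.minAreaRect((P[:,:2]*1000).astype(np.float32)))
E
python3 jig.py
```

```text
clock: 1.6
tool_pos: [0.2771, 0.3053, 0.2505]
tcp_rot: [0.098, 3.139, 0.001]
ft_force: [0.9, 0.5, -0.1]
grip_width: 0.0856
grip_force: 0.0
clock: 2.1
tool_pos: [0.4174, 0.1048, 0.2506]
tcp_rot: [-0.057, 3.14, -0.0]
ft_force: [0.8, 1.4, -0.2]
grip_width: 0.0853
grip_force: 0.0
clock: 2.6
tool_pos: [0.5065, -0.0035, 0.2999]
tcp_rot: [0.056, -3.141, -0.001]
ft_force: [-0.8, 1.4, -0.5]
grip_width: 0.0854
grip_force: 0.0
[ 0.506  -0.0027  0.2998] [ 0.431  -0.0064  0.4235]
load_point 0.89 [292.7 209.1] [0.5592 0.0072 0.012 ] [0.5591 0.0063 0.0118]
load_point 0.65 [477.5 272.9] [0.6466 0.2794 0.012 ] [0.6434 0.2758 0.0156]
stop_face 0.67 [296.8 269.9] [0.6511 0.017  0.012 ] [0.6402 0.0148 0.0298]
jig 0.95 [295.9 227.8] [0.5862 0.0128 0.012 ] [0.5849 0.0115 0.0124]
stop_block 0.84 [298.  267.4] [0.647  0.0185 0.012 ] [0.6388 0.0176 0.0265]
rails [308 158  14 106 948] 0.018663009195513836 ((562.2324829101562, 37.59825897216797), (149.05503845214844, 12.073908805847168), 6.264211654663086)
rails [265 161  18 106 943] 0.018655749969199775 ((568.4883422851562, -17.97648811340332), (149.48538208007812, 12.03879451751709), 6.272852897644043)
stop [283 280  35  19 603] 0.045663398589034954 ((663.1348266601562, 20.498998641967773), (27.430885314941406, 45.89677810668945), 6.91845703125)
jig ((590.3756103515625, 12.641860961914062), (209.86985778808594, 91.90325164794922), 6.359742164611816)
```

View pics/w1.png

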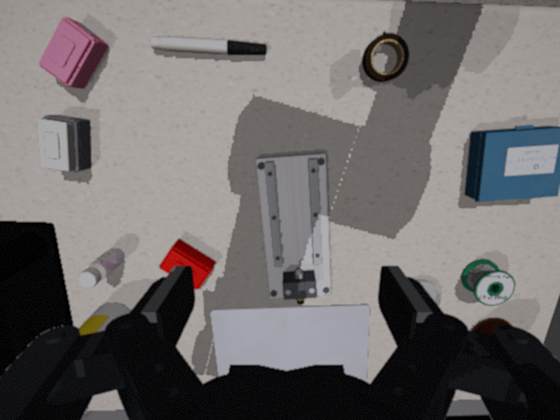

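The wrist view shows the jig at (295,225), with its plunger and stop at (300,282). The grey carrier with the white cover is at (65,144), red at (186,263) and pink at (75,52). The rails are 56 mm apart centre to centre, with tops at 18.7 mm and a yaw of 6.3°, all consistent with the text. Next I look at the carrier.

```bash
python3 -m handwheel '[[-3.5,-25,0,-0.15,-1],[-3.5,-25,0,-0.15,-1],[-3.5,-25,0,-0.15,-1],[-3.5,-25,0,-0.15,-1],[-3.5,-25,0,-0.15,-1]]'
python3 -m handwheel '[[0,-2,-7,0,-1],[0,-2,-7,0,-1],[0,-2,-7,0,-1]]'
cat > car.py <<'E'
from h import *
import sys
np.set_printoptions(precision=4,suppress=True)
x0,y0=float(sys.argv[1]),float(sys.argv[2])
o=get_obs();Y=Ro.from_rotvec(o["tcp_rot"]).as_matrix()[:,1]
c=cam("wrist");w=cloud(c);save(sys.argv[3],c["img"]);print(o["clock"],o["tool_pos"],"toolY deg",np.degrees(np.arctan2(Y[1],Y[0]))%180,"ft",o["ft_force"])
for q in("cover_top","carrier"):
    for r in tip_of(c,q)[:3]: print(q,round(r["confidence"],2),np.round(r["at"],1),atz(c,r["at"],.044 if q=="cover_top" else 0))
z=w[...,2];near=(abs(w[...,0]-x0)<.06)&(abs(w[...,1]-y0)<.06)
b=float(sys.argv[4]) if len(sys.argv)>4 else 0
for lo,hi,n in((b+.034,b+.052,"cover"),(b+.024,b+.0325,"rim")):
    m=near&(z>lo)&(z<hi);k,l,st,ce=cv2.connectedComponentsWithStats(m.astype(np.uint8))
    i=1+np.argmax(st[1:,4]);P=w[l==i];print(n,st[i],np.median(P[:,2]),np.percentile(P[:,2],[10,90]),cv2.minAreaRect((P[:,:2]*1000).astype(np.float32)))
E
python3 car.py .48 -.284 w2.png
```

```text
clock: 3.4
tool_pos: [0.4711, -0.2519, 0.3005]
tcp_rot: [0.176, 3.136, -0.0]
ft_force: [0.9, -0.0, 0.6]
grip_width: 0.0856
grip_force: 0.0
clock: 3.7
tool_pos: [0.4706, -0.2702, 0.2273]
tcp_rot: [-0.178, -3.132, -0.006]
ft_force: [0.0, 0.9, 0.4]
grip_width: 0.0855
grip_force: 0.0
3.7 [ 0.4706 -0.2702  0.2273] toolY deg 83.49416829348999 ft [0.0148 0.8929 0.4196]
cover_top 0.97 [279.8 203.4] [ 0.4834 -0.2775  0.044 ]
cover_top 0.92 [287.7  90.6] [ 0.3782 -0.2576  0.044 ]
carrier 0.81 [279.2 187.9] [ 0.4776 -0.2782  0.    ]
carrier 0.77 [288.3  91.6] [ 0.3767 -0.2564  0.    ]
cover [ 260  172   34   56 1870] 0.044392166722288795 [0.0433 0.0463] ((479.9381103515625, -280.4981994628906), (33.46469497680664, 58.054832458496094), 83.81625366210938)
rim [258 165  39  59 462] 0.029552616979216823 [0.0278 0.0305] ((478.372802734375, -279.9984130859375), (39.91868209838867, 61.90940475463867), 83.41224670410156)
```

View pics/w2.png

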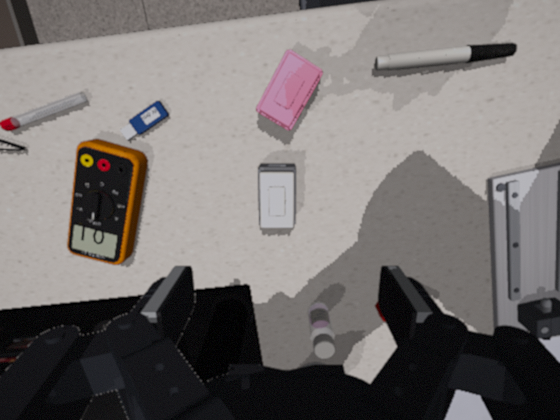

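The wrist view shows the carrier at (278,197), pink at (290,92) and the microscope stage at the lower left. The carrier centre measures (0.480,-0.281) with its y axis at 83.8°, the cover top at 44–46 mm and the rim at 29.6 mm, all consistent. I descend.

```bash
python3 -m handwheel '[[0.9,-0.8,-5,0,-1],[0.9,-0.8,-10,0,-1],[0.9,-0.8,-14,0,-1],[0.9,-0.8,-14,0,-1]]'
python3 -m handwheel '[[0,0,-2.5,0,-1],[0,0,-4.5,0,-1],[0,0,-6.2,0,-1],[0,0,-6.2,0,-1],[0,0,-6.2,0,-1]]'
python3 -m handwheel '[[0,0,0,0,0],[0,0,0,0,1],[0,0,0,0,1],[0,0,0,0,1],[0,0,0,0,1]]' 60
python3 -m handwheel '[[0,0,0,0,1],[0,0,0,0,1],[0,0,0,0,1]]'
```

```text
clock: 4.25
tool_pos: [0.4796, -0.2767, 0.0874]
tcp_rot: [-0.175, -3.131, -0.007]
ft_force: [-0.4, 0.4, 1.1]
grip_width: 0.0857
grip_force: 0.0
clock: 4.75
tool_pos: [0.482, -0.2793, 0.031]
tcp_rot: [0.176, 3.134, -0.004]
ft_force: [0.7, -0.1, -0.0]
grip_width: 0.0855
grip_force: 0.0
clock: 5.25
tool_pos: [0.4812, -0.279, 0.0293]
tcp_rot: [0.177, 3.135, -0.002]
ft_force: [-0.7, 0.9, 6.8]
grip_width: 0.0388
grip_force: 61.7
clock: 5.55
tool_pos: [0.4812, -0.279, 0.0293]
tcp_rot: [0.177, 3.135, -0.002]
ft_force: [-0.1, 0.6, 6.1]
grip_width: 0.0389
grip_force: 61.7
```

```bash
python3 -m handwheel '[[0,0,2,0,1],[0,0,5,0,1],[0,0,9,0,1],[0,0,9,0,1]]'
python3 -m handwheel '[[1,4,0,0.1,1],[3,9,0,0.223,1],[5,14,0,0.223,1],[6,19,0,0.223,1],[7,23,0,0.223,1]]'
python3 -m handwheel '[[0.4,4,0,0,1],[0.6,6,0,0,1],[0.6,6,0,0,1],[0.6,6,0,0,1],[0.6,6,0,0,1]]'
python3 - <<'E'
from h import *
np.set_printoptions(precision=4,suppress=True)
o=get_obs();Y=Ro.from_rotvec(o["tcp_rot"]).as_matrix()[:,1];print(o["tool_pos"],np.degrees(np.arctan2(Y[1],Y[0]))%180,o["ft_force"])
ims=[]
for n in("scene","side","wrist"):
    c=cam(n);w=cloud(c);ims.append(c["img"]);z=w[...,2]
    for r in tip_of(c,"cover_top")[:3]: print(n,round(r["confidence"],2),r["at"],w[int(r["at"][1]),int(r["at"][0])])
    m=(z>.12)&(z<.15)&(abs(w[...,0]-.556)<.045)&(abs(w[...,1]-.009)<.03)
    P=w[m];print(m.sum(),np.percentile(P,[2,50,98],axis=0).ravel(),cv2.minAreaRect((P[:,:2]*1000).astype(np.float32)))
a=cv2.resize(ims[2],(400,300));b=cv2.resize(ims[0][130:250,230:390],(400,300));save("c.png",np.hstack([a,b]))
E
```

```text
clock: 5.95
tool_pos: [0.4824, -0.28, 0.1231]
tcp_rot: [0.176, 3.13, -0.008]
ft_force: [0.4, -1.1, -3.2]
grip_width: 0.0388
grip_force: 61.2
clock: 6.45
tool_pos: [0.5504, -0.0465, 0.1173]
tcp_rot: [0.173, -3.135, -0.001]
ft_force: [0.7, -0.1, -1.1]
grip_width: 0.0387
grip_force: 61.3
clock: 6.95
tool_pos: [0.5566, 0.0103, 0.1179]
tcp_rot: [0.171, -3.136, 0.0]
ft_force: [0.3, 0.1, -2.5]
grip_width: 0.0387
grip_force: 61.3
[0.5566 0.0103 0.1179] 96.24473261182219 [ 0.3255  0.1035 -2.5153]
scene 0.71 [283.9, 299.6] [ 0.3715 -0.2496  0.036 ]
scene 0.69 [290.7, 179.8] [0.5639 0.0287 0.1305]
scene 0.62 [358.1, 231.1] [ 0.6487 -0.1419  0.0377]
254 [ 0.5263 -0.0204  0.1211  0.5459  0.0106  0.1323  0.5674  0.0354  0.1494] ((553.878173828125, 8.756607055664062), (59.24007034301758, 58.6689338684082), 88.68132019042969)
side 0.82 [208.0, 302.6] [ 0.3751 -0.2566  0.0339]
side 0.5 [334.3, 255.0] [ 0.6586 -0.1359  0.0338]
side 0.49 [286.0, 184.8] [ 0.5527 -0.0544  0.1831]
140 [ 0.5283 -0.0193  0.1206  0.5428 -0.0028  0.131   0.5854  0.028   0.1439] ((553.8711547851562, 1.3136482238769531), (47.353824615478516, 62.577510833740234), 61.97745132446289)
wrist 0.58 [289.1, 311.3] [0.5563 0.0114 0.135 ]
wrist 0.57 [77.4, 315.8] [ 0.6463 -0.1394  0.0364]
14466 [ 0.5274 -0.0173  0.1218  0.549   0.0097  0.1333  0.582   0.0346  0.1476] ((554.9524536132812, 9.474676132202148), (60.35511016845703, 60.54975891113281), 4.10710334777832)
```

View pics/c.png

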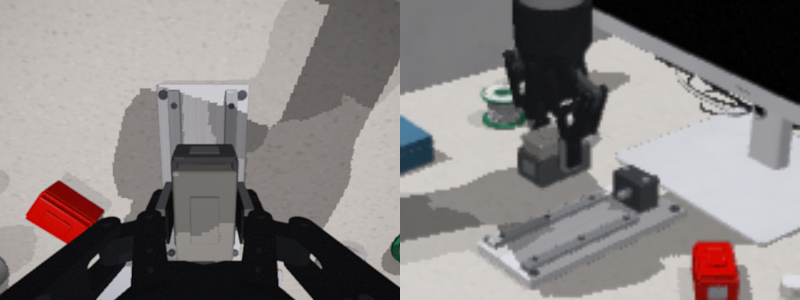

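The picture shows the carrier gripped and aligned above the channel, with its cover still raised. I lower to about 2 cm above the floor and check the lateral fit against the rails.

```bash
python3 -m handwheel '[[0,0,-3,0,1],[0,0,-5.4,0,1],[0,0,-5.4,0,1],[0,0,-5.4,0,1]]'
cat > fit.py <<'E'
from h import *
import sys
np.set_printoptions(precision=4,suppress=True)
u=float(sys.argv[1])  # underside height
yaw=np.radians(6.28);ex=np.array([np.cos(yaw),np.sin(yaw)]);ey=np.array([-ex[1],ex[0]]);O=np.array([.5654,.0098])+25e-3*ex
o=get_obs();c=cam("wrist");w=cloud(c);z=w[...,2];a=(w[...,:2]-O)@ex*1e3;b=(w[...,:2]-O)@ey*1e3
t=(o["tool_pos"][:2]-O);print("TCP jig x,y mm",t@ex*1e3,t@ey*1e3,"z",o["tool_pos"][2],"ft",o["ft_force"],o["clock"])
near=(abs(b)<45)&(a>-105)&(a<60)
for lo,hi,n in((u+.034,u+.050,"cover"),(.0155,.0225,"rail"),(u+.0255,u+.0325,"rim")):
    m=near&(z>lo)&(z<hi)
    if n!="rail": m&=abs(b)<21
    k,l,st,ce=cv2.connectedComponentsWithStats(m.astype(np.uint8))
    for i in range(1,k):
        if st[i,4]>120:
            s=l==i;print(n,st[i,4],"z",np.percentile(z[s],[10,50,90]),"a",np.percentile(a[s],[1,99]).round(1),"b",np.percentile(b[s],[1,50,99]).round(1),cv2.minAreaRect(np.stack([a[s],b[s]],1).astype(np.float32)))
E
python3 fit.py .035
```

```text
clock: 7.65
tool_pos: [0.557, 0.0112, 0.0649]
tcp_rot: [-0.173, 3.137, -0.0]
ft_force: [0.1, 0.1, -2.2]
grip_width: 0.039
grip_force: 61.2
TCP jig x,y mm -33.188551611338916 2.3268099731261978 z 0.06488014165446014 ft [ 0.1379  0.1052 -2.1965] 7.65
cover 11083 z [0.0789 0.0799 0.0819] a [-62.8  -6.6] b [-14.2   2.1  18.7] ((-34.24669647216797, 2.2353734970092773), (58.85367202758789, 34.2061653137207), 0.04228087142109871)
cover 716 z [0.0716 0.0806 0.0847] a [-44.3 -21.8] b [-20.9 -17.5 -16.9] ((-32.80828094482422, -18.13344383239746), (23.74131202697754, 4.041215419769287), 4.607485771179199)
rail 2580 z [0.0178 0.0188 0.0197] a [-98.8 -26. ] b [-34.  -28.4 -22.2] ((-60.6099853515625, -28.249114990234375), (12.243759155273438, 77.43790435791016), 89.7371826171875)
rail 2078 z [0.0178 0.0187 0.0197] a [-98.9 -30.7] b [21.8 28.6 33.5] ((-63.91999816894531, 27.668285369873047), (12.976871490478516, 70.91902160644531), 89.13925170898438)
rail 343 z [0.0181 0.019  0.0202] a [17.8 49.7] b [-32.2 -27.1 -23.9] ((33.190738677978516, -28.158668518066406), (34.0904541015625, 8.517190933227539), 2.2085161209106445)
rail 232 z [0.0181 0.0188 0.0198] a [18.7 49.5] b [28.4 31.  33.6] ((33.496280670166016, 30.637922286987305), (32.30072021484375, 4.940802574157715), 3.1640453338623047)
rim 1715 z [0.0618 0.0651 0.0663] a [-66.2 -10.4] b [-20.1  -1.7  20.6] ((-43.559547424316406, -10.53586196899414), (35.222373962402344, 72.2725830078125), 55.01539611816406)
```

```bash
python3 -m handwheel '[[0,-0.24,0,0,1],[0,-0.24,-1.2,0,1],[0,-0.24,-1.2,0,1],[0,-0.24,-1.2,0,1],[0,-0.24,-1.2,0,1]]'
python3 fit.py .024 | head -6
```

```text
clock: 8.2
tool_pos: [0.5568, 0.009, 0.0524]
tcp_rot: [-0.173, 3.137, -0.0]
ft_force: [0.5, 0.3, -2.4]
grip_width: 0.0385
grip_force: 61.3
TCP jig x,y mm -33.60798147409308 0.12165192391786492 z 0.0524071028575315 ft [ 0.4504  0.2568 -2.3794] 8.2
cover 10956 z [0.0665 0.0674 0.0693] a [-63.2  -6.9] b [-16.5  -0.2  16.5] ((-34.04743957519531, 0.025392532348632812), (59.80742645263672, 34.08084487915039), 0.1916992962360382)
cover 589 z [0.0605 0.0695 0.0726] a [-44.8 -22.3] b [-21.  -19.5 -19.1] ((-33.18244552612305, -20.04131317138672), (1.9184226989746094, 23.719615936279297), 89.9524154663086)
cover 570 z [0.0608 0.0698 0.0725] a [-44.7 -22.4] b [19.2 19.6 21. ] ((-33.56148147583008, 20.072927474975586), (1.8270343542099, 23.392528533935547), 89.93644714355469)
rail 2707 z [0.0178 0.0187 0.0197] a [-98.9 -32.2] b [-34.  -28.5 -22.3] ((-64.2479248046875, -28.33193588256836), (70.3148422241211, 13.680318832397461), 1.3001941442489624)
rail 2631 z [0.0178 0.0188 0.0197] a [-98.6 -32.9] b [21.7 28.  33.5] ((-64.12283325195312, 27.688474655151367), (12.325541496276855, 69.91819763183594), 89.94254302978516)
```

```bash
python3 -m handwheel '[[0,0,-0.4,0,1],[0,0,-0.8,0,1],[0,0,-1,0,1],[0,0,-1,0,1]]'; python3 -m handwheel '[[0,0,-0.1,0,1],[0,0,-0.15,0,1],[0,0,-0.15,0,1]]'
```

```text
clock: 8.65
tool_pos: [0.5565, 0.009, 0.0418]
tcp_rot: [0.173, -3.136, -0.0]
ft_force: [-0.1, 0.4, -2.4]
grip_width: 0.0387
grip_force: 61.3
clock: 8.95
tool_pos: [0.5568, 0.009, 0.0413]
tcp_rot: [-0.173, 3.137, -0.0]
ft_force: [-2.7, -0.3, 4.1]
grip_width: 0.0386
grip_force: 62.0
```

```bash
python3 -m handwheel '[[0,0,0,0,0],[0,0,0,0,-0.4],[0,0,0,0,-0.4],[0,0,0,0,-0.4]]'
python3 -m handwheel '[[0,0,3,0,-0.4],[0,0,6,0,-0.4],[0,0,8,0,0],[0,0,8,0,1],[0,0,8,0,1]]' 40
python3 -m handwheel '[[0,0,0,0,1],[0,0,0,0,1],[0,0,0,0,1]]'; python3 fit.py .012
```

```text
clock: 9.35
tool_pos: [0.5568, 0.009, 0.0408]
tcp_rot: [-0.173, 3.137, -0.0]
ft_force: [0.3, 0.6, -0.7]
grip_width: 0.0599
grip_force: 0.0
clock: 9.85
tool_pos: [0.5565, 0.009, 0.1203]
tcp_rot: [0.173, -3.137, -0.0]
ft_force: [-0.3, 0.4, -0.4]
grip_width: 0.0162
grip_force: 0.0
clock: 10.15
tool_pos: [0.5565, 0.009, 0.12]
tcp_rot: [0.173, -3.136, -0.001]
ft_force: [0.1, -0.0, -0.1]
grip_width: -0.0
grip_force: 0.0
TCP jig x,y mm -33.95430184681736 0.22906358384632053 z 0.12004115469457342 ft [ 0.0929 -0.0439 -0.0837] 10.15
cover 3684 z [0.0554 0.0564 0.0584] a [-63.3 -15.6] b [-16.4  -0.1  16.7] ((-38.63536834716797, 0.17783737182617188), (50.34605407714844, 34.08306121826172), 0.11460211127996445)
rail 2628 z [0.0178 0.0187 0.0197] a [-98.4  32.5] b [-34.  -28.2 -22.2] ((-28.73223114013672, -28.23685646057129), (140.85931396484375, 12.864420890808105), 0.2781183123588562)
rail 2490 z [0.0178 0.0187 0.0197] a [-98.5  31.8] b [22.1 28.2 33.6] ((-29.441852569580078, 27.797943115234375), (12.416946411132812, 139.53790283203125), 89.8597640991211)
rim 931 z [0.0399 0.0416 0.0427] a [-66.6  -7.3] b [-19.7  -0.1  20.1] ((-35.712730407714844, 0.17180252075195312), (61.96406555175781, 40.08686065673828), 0.008991656824946404)
```

```bash
python3 -m handwheel '[[0,0,-2,0,1],[0,0,-3.5,0,1],[0,0,-4,0,1],[0,0,-4,0,1]]'; python3 -m handwheel '[[0,0,-0.2,0,1],[0,0,-0.4,0,1],[0,0,-0.5,0,1],[0,0,-0.5,0,1]]';python3 -m handwheel '[[0,0,-0.2,0,1],[0,0,-0.3,0,1],[0,0,-0.3,0,1]]'
```

```text
clock: 10.6
tool_pos: [0.5565, 0.009, 0.0803]
tcp_rot: [0.173, -3.136, -0.001]
ft_force: [0.3, -0.0, 0.6]
grip_width: -0.0002
grip_force: 0.0
clock: 11.0
tool_pos: [0.5571, 0.0089, 0.0763]
tcp_rot: [-0.173, 3.136, -0.0]
ft_force: [1.1, -0.8, 2.0]
grip_width: 0.0
grip_force: 1.5
clock: 11.3
tool_pos: [0.5571, 0.0089, 0.0729]
tcp_rot: [-0.173, 3.136, -0.0]
ft_force: [1.2, -0.0, 2.9]
grip_width: 0.0003
grip_force: 1.4
```

Contact was made at about 0.0775 and the cover is sliding at roughly 3 to 4 N. I continue in small steps.

```bash
python3 -m handwheel '[[0,0,-0.1,0,1],[0,0,-0.2,0,1],[0,0,-0.2,0,1]]';python3 -m handwheel '[[0,0,-0.1,0,1],[0,0,-0.2,0,1],[0,0,-0.2,0,1]]';python3 -m handwheel '[[0,0,-0.1,0,1],[0,0,-0.15,0,1],[0,0,-0.15,0,1]]'
```

```text
clock: 11.6
tool_pos: [0.5569, 0.0089, 0.0708]
tcp_rot: [-0.173, 3.136, -0.0]
ft_force: [1.8, -0.1, 4.4]
grip_width: 0.0
grip_force: 1.6
clock: 11.9
tool_pos: [0.5567, 0.009, 0.0687]
tcp_rot: [0.173, -3.137, 0.0]
ft_force: [2.5, 0.0, 2.8]
grip_width: -0.0002
grip_force: 1.5
clock: 12.2
tool_pos: [0.5567, 0.009, 0.068]
tcp_rot: [-0.173, 3.137, -0.0]
ft_force: [-1.0, 0.0, 10.1]
grip_width: 0.0
grip_force: 5.5
```

```bash
python3 -m handwheel '[[0,0,-0.1,0,1],[0,0,-0.2,0,1],[0,0,-0.2,0,1]]';python3 -m handwheel '[[0,0,-0.1,0,1],[0,0,-0.15,0,1],[0,0,-0.15,0,1]]'
```

```text
clock: 12.5
tool_pos: [0.5569, 0.009, 0.0678]
tcp_rot: [-0.174, 3.136, -0.001]
ft_force: [-7.9, 0.2, 28.7]
grip_width: 0.0002
grip_force: 14.3
clock: 12.8
tool_pos: [0.557, 0.009, 0.0677]
tcp_rot: [-0.174, 3.136, -0.001]
ft_force: [-13.7, 0.8, 41.5]
grip_width: -0.0001
grip_force: 21.0
```

```bash
python3 -m handwheel '[[0,0,0.5,0,1],[0,0,3,0,1],[0,0,6,0,-0.4],[0,0,6,0,-0.4],[0,0,6,0,-0.4]]'; python3 fit.py .012
```

```text
clock: 13.3
tool_pos: [0.5561, 0.0091, 0.1232]
tcp_rot: [0.173, -3.135, -0.0]
ft_force: [0.0, 0.1, -0.8]
grip_width: 0.0432
grip_force: 0.0
TCP jig x,y mm -34.31449548325329 0.3395086206749035 z 0.12324899489784806 ft [ 0.0221  0.052  -0.8332] 13.3
cover 3601 z [0.0463 0.0471 0.049 ] a [-63.   -6.7] b [-16.1   0.1  16.4] ((-34.90558624267578, 0.1740245819091797), (57.67414474487305, 33.787532806396484), 0.21423214673995972)
rail 2909 z [0.0178 0.0187 0.0197] a [-98.6  47.8] b [-34.  -27.9 -22.2] ((-24.462738037109375, -28.129823684692383), (149.80055236816406, 12.684025764465332), 0.27766770124435425)
rail 2835 z [0.0178 0.0187 0.0197] a [-98.4  47.9] b [21.8 27.6 33.6] ((-24.481319427490234, 27.74415397644043), (12.464075088500977, 149.83322143554688), 89.83694458007812)
rim 1012 z [0.0407 0.0417 0.0425] a [-66.6  -2.7] b [-19.7   0.4  20.1] ((-34.54313278198242, 0.19878768920898438), (64.286865234375, 40.074745178222656), 0.2502790093421936)
```

The cover top went from 58.4 to 49.0 mm, which is 37 mm above the channel floor, so it is fully home. I regrasp.

```bash
python3 -m handwheel '[[0,0,-3,0,-0.4],[0,0,-6,0,-0.4],[0,0,-8,0,-0.4],[0,0,-8.1,0,-0.4],[0,0,-8.1,0,-0.4]]'; python3 -m handwheel '[[0,0,0,0,0],[0,0,0,0,1],[0,0,0,0,1],[0,0,0,0,1],[0,0,0,0,1]]' 70; python3 -m handwheel '[[0.7,0.08,0,0,1],[1.4,0.15,0,0,1],[2,0.22,0,0,1],[2,0.22,0,0,1]]'; python3 fit.py .012|head -2
```

```text
clock: 13.85
tool_pos: [0.5563, 0.009, 0.0423]
tcp_rot: [0.173, -3.135, -0.001]
ft_force: [0.0, 0.1, -0.2]
grip_width: 0.0598
grip_force: 0.0
clock: 14.35
tool_pos: [0.5574, 0.0089, 0.0441]
tcp_rot: [-0.173, 3.135, -0.001]
ft_force: [-1.3, -0.2, 6.7]
grip_width: 0.0385
grip_force: 71.6
clock: 14.75
tool_pos: [0.5776, 0.0111, 0.0441]
tcp_rot: [-0.173, 3.135, -0.001]
ft_force: [-0.7, 0.5, 6.2]
grip_width: 0.0378
grip_force: 71.7
TCP jig x,y mm -12.750934366504763 -0.014663493363777829 z 0.044120150128751576 ft [-0.6812  0.4815  6.2016] 14.75
cover 8406 z [0.0463 0.0471 0.049 ] a [-42.3  13.6] b [-16.4  -0.3  16.2] ((-14.253578186035156, -0.07001686096191406), (57.975013732910156, 33.68960189819336), 0.13128575682640076)
```

```bash
python3 -m handwheel '[[0.7,0.08,0,0,1],[1.4,0.15,0,0,1],[2.1,0.23,0,0,1],[2.8,0.31,0,0,1],[2.8,0.31,0,0,1]]'; python3 -m handwheel '[[0.2,0.02,0,0,1],[0.4,0.04,0,0,1],[0.6,0.06,0,0,1],[0.6,0.06,0,0,1]]';python3 -m handwheel '[[0.15,0.02,0,0,1],[0.3,0.03,0,0,1],[0.4,0.04,0,0,1],[0.4,0.04,0,0,1]]'; python3 fit.py .012|head -2
```

```text
clock: 15.3
tool_pos: [0.6057, 0.0142, 0.0441]
tcp_rot: [-0.173, 3.135, -0.001]
ft_force: [0.4, 0.2, 5.0]
grip_width: 0.0383
grip_force: 71.5
clock: 15.7
tool_pos: [0.6102, 0.0148, 0.0441]
tcp_rot: [0.174, -3.135, 0.001]
ft_force: [-8.0, -1.7, 10.9]
grip_width: 0.0385
grip_force: 72.2
clock: 16.1
tool_pos: [0.6138, 0.0151, 0.0441]
tcp_rot: [0.174, -3.134, 0.001]
ft_force: [-11.4, -1.4, 12.0]
grip_width: 0.0379
grip_force: 72.3
TCP jig x,y mm 23.701509836867093 0.014998134712812094 z 0.0441308515919198 ft [-11.4413  -1.3568  11.961 ] 16.1
cover 8419 z [0.0463 0.0471 0.049 ] a [-6.  49.9] b [-16.3  -0.3  16.2] ((22.052875518798828, -0.08439064025878906), (58.04454040527344, 33.648014068603516), 0.08992422372102737)
```

```bash
python3 -m handwheel '[[0.1,0.01,0.04,0,1],[0.2,0.02,0.04,0,1],[0.3,0.03,0.04,0,1],[0.4,0.04,0.04,0,1],[0.4,0.04,0.04,0,1]]';python3 -m handwheel '[[0.05,0.01,0,0,1],[0.1,0.01,0,0,1],[0.15,0.02,0,0,1],[0.2,0.02,0,0,1],[0.2,0.02,0,0,1]]'; python3 fit.py .012|head -2
```

```text
clock: 16.65
tool_pos: [0.6176, 0.0155, 0.0441]
tcp_rot: [0.173, -3.133, 0.0]
ft_force: [-10.6, -1.2, 10.2]
grip_width: 0.0384
grip_force: 72.0
clock: 17.15
tool_pos: [0.6193, 0.0157, 0.0441]
tcp_rot: [0.173, -3.133, 0.0]
ft_force: [-11.4, -1.4, 10.6]
grip_width: 0.0388
grip_force: 72.1
TCP jig x,y mm 29.238442682729353 0.0015542002611561474 z 0.04411115070024369 ft [-11.3787  -1.356   10.5965] 17.15
cover 8412 z [0.0463 0.0471 0.049 ] a [-0.5 55.5] b [-16.3   0.1  16.2] ((27.582002639770508, -0.07192802429199219), (57.968143463134766, 33.6724967956543), 0.25091198086738586)
```

```bash
python3 -m handwheel '[[0.05,0.01,0,0,1],[0.1,0.01,0,0,1],[0.1,0.01,0,0,1]]';python3 -m handwheel '[[0.05,0.01,0,0,1],[0.1,0.01,0,0,1],[0.1,0.01,0,0,1]]';python3 -m handwheel '[[0.05,0.0,0,0,1],[0.1,0.01,0,0,1],[0.1,0.01,0,0,1]]'; python3 fit.py .012|head -2
```

```text
clock: 17.5
tool_pos: [0.6201, 0.0159, 0.0441]
tcp_rot: [0.173, -3.132, 0.0]
ft_force: [-14.4, -2.2, 11.9]
grip_width: 0.0387
grip_force: 72.3
clock: 17.8
tool_pos: [0.6201, 0.0159, 0.0441]
tcp_rot: [0.173, -3.129, 0.0]
ft_force: [-20.2, -2.3, 16.2]
grip_width: 0.0386
grip_force: 72.7
clock: 18.1
tool_pos: [0.6202, 0.0159, 0.0441]
tcp_rot: [0.173, -3.126, -0.0]
ft_force: [-25.9, -4.1, 19.8]
grip_width: 0.0384
grip_force: 73.2
TCP jig x,y mm 30.119726968527505 0.034267816142116714 z 0.04410309513272071 ft [-25.8765  -4.1091  19.8319] 18.1
cover 8507 z [0.0463 0.0471 0.049 ] a [ 0.2 56.2] b [-16.3  -0.2  16.2] ((28.2945613861084, -0.08571434020996094), (58.10222244262695, 33.70512771606445), 0.22180987894535065)
```

```bash
python3 -m handwheel '[[0.05,0,0,0,1],[0.1,0.01,0,0,1],[0.1,0.01,0,0,1],[0.1,0.01,0,0,1],[0.1,0.01,0,0,1]]'; python3 fit.py .012|head -2
python3 - <<'E'
from h import *
s=cam("scene")["img"];w=cam("wrist")["img"]
save("d.png",np.hstack([cv2.resize(w,(400,300)),cv2.resize(s[150:330,210:450],(400,300))]))
E
```

```text
clock: 18.65
tool_pos: [0.6202, 0.0159, 0.0441]
tcp_rot: [0.173, -3.124, -0.0]
ft_force: [-32.3, -4.7, 23.3]
grip_width: 0.0384
grip_force: 73.6
TCP jig x,y mm 30.17360960313826 0.03911597127040714 z 0.044101292040443586 ft [-32.25    -4.7333  23.3062] 18.65
cover 8527 z [0.0463 0.0471 0.049 ] a [ 0.3 56.2] b [-16.4  -0.2  16.2] ((28.335786819458008, -0.04237937927246094), (57.93971633911133, 33.70499801635742), 0.10548047721385956)
```

View pics/d.png

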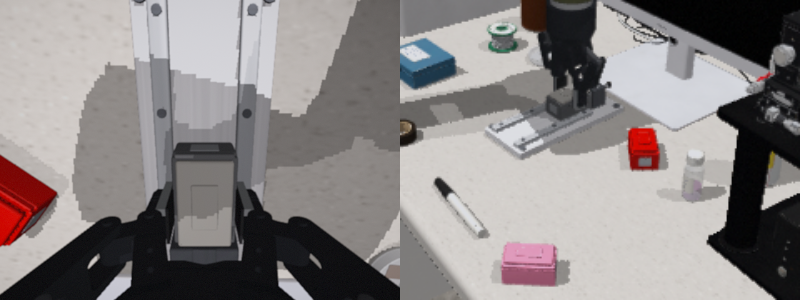

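The picture shows the carrier flat and straight in the channel, held by the gripper against the stop block. Its cover is home and the other things have not moved. Force is steady at 32 N and the carrier's position no longer changes.

```bash
python3 -c "
from plant import *
print(close_job())"
```

```text
the job is handed in; nothing more can be done
None
```

The job is handed in at about 19 s on the robot's clock: the carrier is flat in the channel with its cover fully home, and the gripper is still pressing it against the hard stop with about 32 N at the wrist.

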